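# Take up a drum brake's slack at the star wheel

### The arm

A 7-joint arm with a two-finger parallel gripper is mounted at the origin on the work surface. World frame = base frame: x ahead of the robot, y to its left, z up, the work surface at z = 0. Lengths are in m, angles in rad, forces in N, time in s.
With the tool pointing down it reaches from about 0.425 to 0.875 m from the base axis. Payload 8.4 kg.
Tool frame: the origin (TCP) lies midway between the tips of the shut fingers; the grasp point (between the pads) lies 19 mm behind it; z points along the fingers, y is the direction in which the jaws open and shut (so a half turn about z gives the same grasp; the last joint's range is limited). The gripper opens to 87 mm and grips with 3 to 60 N. Pads are 19 mm wide; open, the fingers measure 117 mm over their backs; the gripper's body (75 mm by 190 mm) begins 51 mm behind the grasp point.
Start: joints at [1.011, 0.333, 0.04, 1.465, -0.013, 1.343, -0.059], TCP at [0.289, -0.582, 0.223] pointing down, gripper open.
Joint ranges: [-2.58, 2.58], [-0.38, 2.09], [-1.3, 1.39], [0.25, 2.4], [-1.5, 4.64], [0.08, 2.09], [-2.65, 2.65]. Speed limits (rad/s): [2.22, 2.22, 2.79, 2.79, 3.14, 3.14, 3.14].

### API

Orientations are given as a unit quaternion [w, x, y, z].
In Python, from station import robot, vision, ticket, get_t, get_joint_pos, get_qvel, get_tau, get_position, get_eef_rot, get_wrist_force, get_ft_torque, get_finger_gap gives the robot as it stands. Calls block until the motion is done:
- robot.move_pose(position, orientation): joint-space move of the TCP to a pose.
- robot.move_linear(position, attitude=None, rate=0.15, contact_N=None): straight line of the TCP; attitude=None keeps the orientation; rate is the mean speed in m/s. With contact_N (N) it stops when the force on the tool has changed by that much, and returns True; else False.
- robot.movej(angles): joint-space move.
- robot.set_gripper(opening, grasp_force=None): finger opening in m; grasp_force is the grip in N (None keeps the last); returns when the fingers have stopped.
- robot.hold(seconds).
- robot.ik(position, orientation): joint angles nearest the present ones, or None.
- vision.read_camera(name): name is "side" or "top"; returns a dict with "pixels" (420x560x3 uint8, red, green, blue), "K" (3x3 intrinsics, pixels), "T" (4x4, takes a point from camera to world coordinates). Camera axes: x right, y down, z forward; pixel columns grow to the right and rows downward; lengths in m; the calibration is good to about 2 mm. A picture is of the moment at which its call begins. There is no depth.
A pose or a line that the arm cannot do raises robot.PlanningError and nothing moves.
- ticket.sign_off(): hands the job in, once; it reports no verdict.
Readings, each from a call of its own:
- get_t(): time.
- get_joint_pos(): joint angles.
- get_qvel(): joint speeds.
- get_tau(): joint torques, N m.
- get_position(): TCP position.
- get_eef_rot(): TCP orientation.
- get_wrist_force(): force on the tool from outside, world axes, zero at the start.
- get_ft_torque(): the same for the moment, N m.
- get_finger_gap(): finger opening in m.
Only numpy, scipy, OpenCV 4.12 (cv2) and the standard library are available. Lean on these libraries where they do the work, as an engineer would, in place of code of your own. Each camera call takes 0.05 s, during which the arm holds its last target.

### The job

Take the adjusting tool out of its holder, put its blade down through the slot in the brake housing's cover and push the star wheel under it round, one tooth at a time, until the wheel's cam nose bears firmly on the heel of the brake shoe, without forcing it. Then put the tool back upright in its holder, fully down, and leave the other things on the grid alone.

Things in the scene. Friction and masses are not known exactly. Their poses are not given: they have to be found in the camera images.
- slot (a point): Centre of the access slot, in the top face of the housing's flat cover (5 mm thick, top 90 mm above the work surface). Axes are the housing's, z up. The slot is 16 mm wide (x) and 28 mm long (y). A blade tip 14 to 17 mm below this face engages the wheel's teeth and clears their root.
- housing: Fixed aluminium brake housing, open towards its +x; cover 63 mm (x) by 140 mm (y) with four screw heads 3 mm high near its corners. Origin at the work surface straight under the slot's centre. Its wheel stays where it is left; turning it takes 2 to 3 N at a tooth.
- wheel: Dark steel star wheel under the slot. Origin at its centre, 38 mm straight below the slot's centre; turns about the housing's x. 12 radial teeth with rounded tips 30 degrees apart, 3.5 mm thick, 8 mm wide (x), tip radius 28, root 19 mm: highest tips 10 mm below the cover's top. One tooth lies along its own z axis. Tightening pushes the teeth under the slot to the housing's +y.
- nose (a point): Centre of the wheel's cam nose, a steel pin (radius 3 mm, along x) on an arm on the wheel's +x face, 24 mm from the axis, seen from the housing's open side and from above. Starts on the wheel's -y side; tightening takes it over the top towards +y by 50 to 135 degrees, until it meets the shoe's heel and the wheel stops.
- shoe: Fixed steel brake shoe with dark lining at the housing's open side; axes are the housing's. Its heel, a horizontal arm, ends in a flat upright face looking to -y. Once the nose is on it, a steady 6 to 9 N on the tooth is firm (3 N or more at the nose, held a moment); over 12 N between nose and heel is forcing, as is over 30 N of the tool anywhere.
- heel (a point): Centre of the shoe's heel face (12 mm in x by 16 mm in z); axes are the housing's. When the nose bears on it, the nose's centre is 3 mm to -y of this face. Its distance along y from the slot varies.
- tool_center (a point): Centre of the adjusting tool's handle, a black block 24 x 24 x 50 mm (z). The tool stands upright in the holder; its axes: z up the handle, x along the blade's width. 140 g. Below the handle is a straight steel blade 10 mm wide (x), 4 mm thick (y), 28 mm long.
- tool_tip (a point): Lower end of the tool's blade, 53 mm below the handle's centre.
- tool: The whole adjusting tool; origin at the blade's tip, z up the handle.
- holder_top (a point): Centre of the mouth of the tool holder, a fixed grey block 64 x 64 mm, 60 mm high, with a hole 18 mm (x) by 12 mm (y), 45 mm deep, in its top. With the tool fully down the underside of the handle rests on the block's top, the handle's centre 25 mm above this point. Axes: z up.
- stone_a: Loose red-brown abrasive stone 50 x 100 x 30 mm, a bystander; origin under its centre.
- stone_b: Loose grey whetstone 30 x 110 x 25 mm, a bystander; origin under its centre.
- wood_block: Loose wooden block 70 x 120 x 45 mm, a bystander; origin under its centre.
Things that resemble listed ones, but are neither listed nor needed, are in the scene too. Several things have the shape of the housing; the one meant has the colours described above.

How it is judged:
On the way, in this order (a step that is already met when the one before it is completed fails the run):
1. the tool's blade is down through the slot, at the teeth (z of tool_tip in the frame of slot below -0.011 m and x of tool_tip in the frame of slot between -0.01 and 0.01 m and y of tool_tip in the frame of slot between -0.016 and 0.016 m), for 0.1 s.
2. with the blade in the slot, the cam nose is pressed on the shoe's heel with at least 3 N (contact force between wheel and shoe above 3 N and z of tool_tip in the frame of slot below -0.009 m and x of tool_tip in the frame of slot between -0.01 and 0.01 m), for 0.2 s.
At the end, for the whole second after the job is handed in: The cam nose stands against the shoe's heel (its round side within 1.5 mm of the face), and the tool stands at rest and released in its holder: handle centre within 7 mm of the mouth's centre sideways, handle's underside within 2 mm of the holder's top, upright within 0.08 rad (y of nose in the frame of heel between -0.0045 and -0.001 m and horizontal distance between tool_center and holder_top below 0.007 m and z of tool_center in the frame of holder_top between 0.022 and 0.027 m and angle between tool's own z axis and vertical below 0.08 rad and linear speed of tool below 0.02 m/s and contact force between the fingers and tool below 0.1 N); the robot touches nothing.
It fails at once if the cam nose is forced on the shoe (over 12 N) (contact force between wheel and shoe above 12 N).
It fails at once if the tool is forced on the housing or its wheel (over 30 N) (contact force between tool and housing above 30 N).
It fails at once if the fingers turn the wheel (contact force between the fingers and wheel above 0.5 N).
It fails at once if a bystander is moved by more than 20 mm (distance of any of stone_a, stone_b, wood_block from where it was at the start of the episode above 0.02 m).
It also fails if it takes over 72 s, if anything falls off the work surface, if the arm or the gripper's body presses on something with over 40 N, if the wrist force passes 120 N, or if a joint passes its speed limit or range.

## Working session

There is one attempt and no reset: what is moved stays moved. The work goes in short steps, each a Python script; the robot and the scene stay as the last script left them, time stands still between calls to the robot, and variables do not carry over. Pictures are saved under pics/ and viewed, and the job is handed in when it is done.

```bash
ls; mkdir -p pics; python3 - <<'E'
from station import *
import cv2
for n in("side","top"):
    d=vision.read_camera(n); cv2.imwrite(f"pics/{n}0.png",cv2.resize(d["pixels"][:,:,::-1],None,fx=1.4,fy=1.4,interpolation=cv2.INTER_CUBIC)); print(n,d["K"].tolist(),d["T"].round(4).tolist())
print(get_t(),get_position(),get_eef_rot(),get_wrist_force(),get_finger_gap())
E
```

```text
pics
side [[537.7993857179903, 0.0, 281.8746712062237], [0.0, 537.7993857179903, 214.47470638210564], [0.0, 0.0, 1.0]] [[-0.947, -0.1578, 0.2798, 0.2052], [-0.3205, 0.5229, -0.7898, 0.9684], [-0.0217, -0.8376, -0.5458, 0.7727], [0.0, 0.0, 0.0, 1.0]]
top [[398.4953858562649, 0.0, 283.36197904564517], [0.0, 398.4953858562649, 216.74020714914073], [0.0, 0.0, 1.0]] [[0.0175, -0.9964, 0.0829, 0.449], [-0.9998, -0.017, 0.0072, -0.0316], [-0.0058, -0.083, -0.9965, 1.154], [0.0, 0.0, 0.0, 1.0]]
0.1 [ 0.28881474 -0.58182942  0.22173413] [-7.22061107e-04  9.73578500e-01  2.28351351e-01 -2.06837640e-04] [-0.49738322 -0.35702203  0.3847455 ] 0.08712211977110995
```

View pics/side0.png

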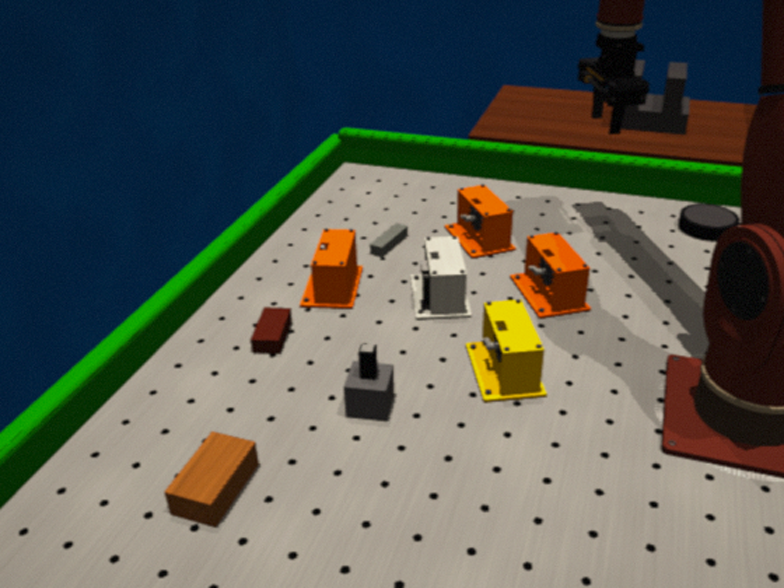

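View pics/top0.png

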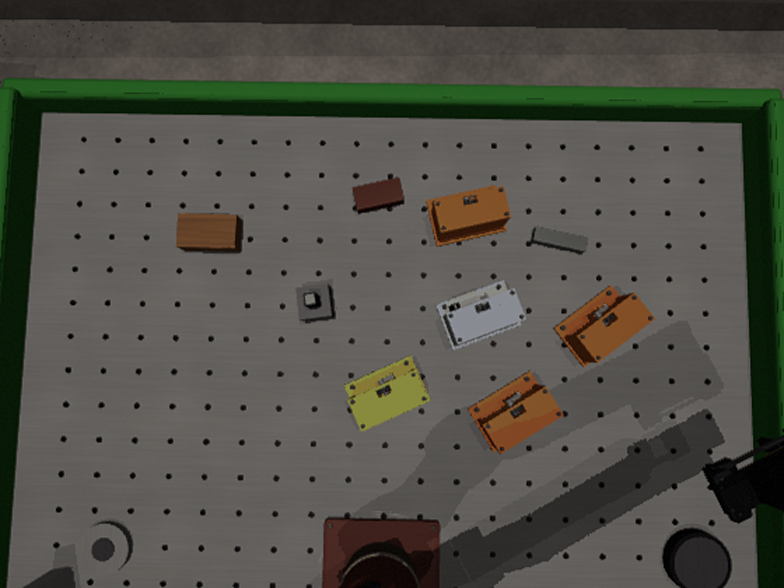

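The top view shows the aluminium (white-grey) housing at about (482,313) in the 1.4x picture. Its open side faces away from the robot, and the slot is at about (482,308). The holder with the tool is at (315,301). The yellow and orange housings are decoys. I'll zoom in next.

```bash
cat > h.py <<'E'
from station import *
import cv2, numpy as np
def crop(n,u0,v0,u1,v1,name,d=None):
    d=d or vision.read_camera(n); im=d["pixels"][v0:v1,u0:u1,::-1]
    s=min(800/(u1-u0),600/(v1-v0)); s=int(s)
    im=cv2.resize(im,None,fx=s,fy=s,interpolation=cv2.INTER_CUBIC)
    im=np.clip(im.astype(float)*1.3,0,255).astype(np.uint8)
    for u in range((u0//10+1)*10,u1,10):
        x=int((u-u0+.5)*s); cv2.line(im,(x,0),(x,8),(0,0,255),1); cv2.putText(im,str(u),(x-12,20),0,.4,(0,0,255),1)
    for v in range((v0//10+1)*10,v1,10):
        y=int((v-v0+.5)*s); cv2.line(im,(0,y),(8,y),(0,0,255),1); cv2.putText(im,str(v),(10,y+4),0,.4,(0,0,255),1)
    cv2.imwrite("pics/"+name,im); return d
def ray(d,u,v,z):
    r=d["T"][:3,:3]@np.linalg.inv(d["K"])@[u,v,1]; o=d["T"][:3,3]
    return o+r*(z-o[2])/r[2]
def proj(d,P):
    p=np.linalg.inv(d["T"])@np.append(P,1); p=d["K"]@p[:3]; return p[:2]/p[2]
E
python3 - <<'E'
from h import *
crop("top",305,190,385,255,"t_house.png")
crop("top",200,190,250,235,"t_hold.png")
crop("side",285,160,345,235,"s_house.png")
crop("side",235,235,295,305,"s_hold.png")
E
```

```text
(no output)
```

View pics/t_house.png

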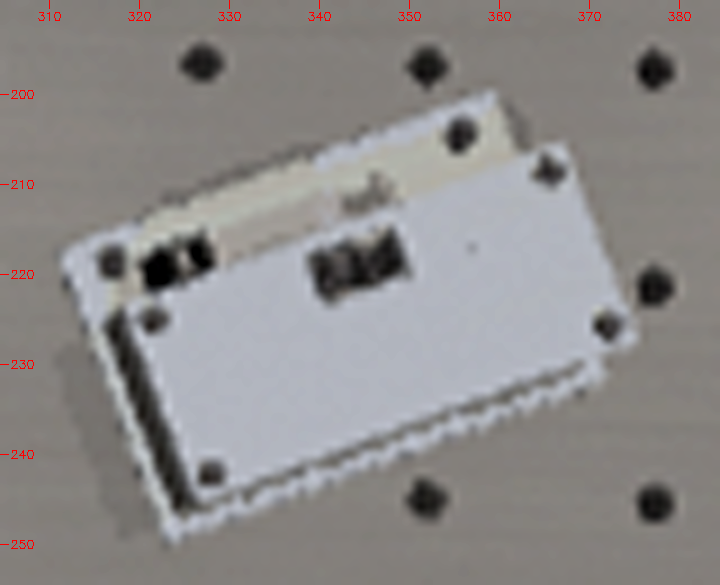

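View pics/s_house.png

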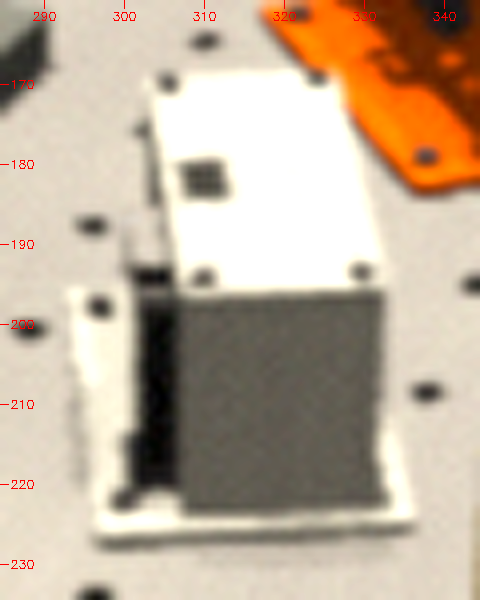

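View pics/t_hold.png

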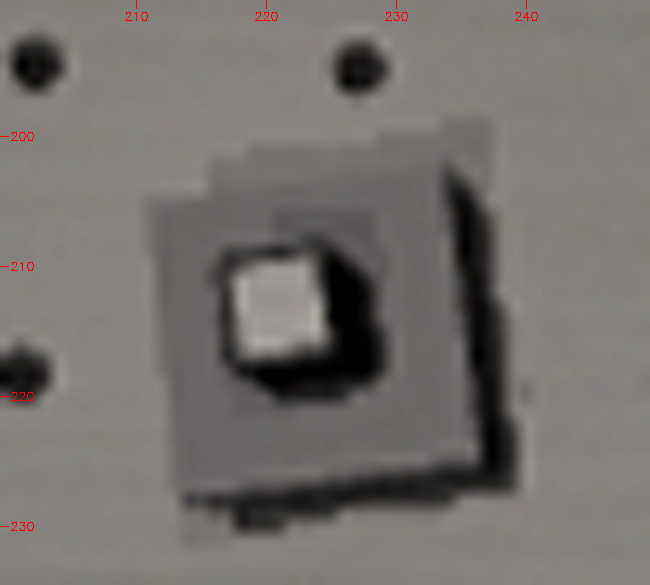

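View pics/s_hold.png

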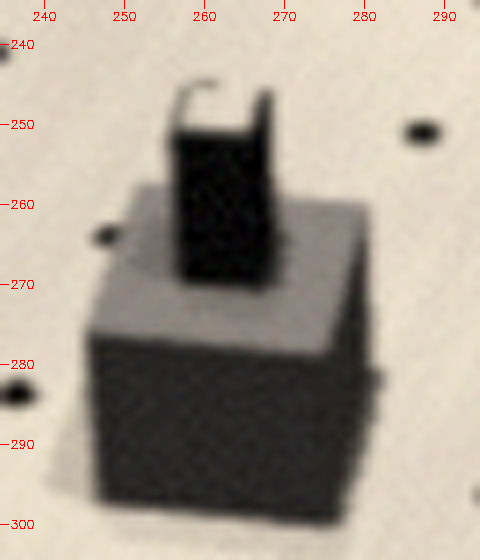

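```bash
cat > m.py <<'E'
from h import *
t=vision.read_camera("top"); s=vision.read_camera("side")
np.save("t.npy",t["pixels"]);np.save("s.npy",s["pixels"])
scr_t=np.array([ray(t,u,v,.0925)[:2] for u,v in [(322,225),(328,242),(365.5,208.5),(372,225.5)]])
scr_s=np.array([ray(s,u,v,.0925)[:2] for u,v in [(305.5,170),(310,194.3),(324,169.3),(329.7,193.7)]])
print(scr_t.round(4).tolist()); print(scr_s.round(4).tolist())
def slot(d,u0,v0,u1,v1,thr):
    g=d["pixels"].astype(float).mean(2)[v0:v1,u0:u1]; w=np.clip(thr-g,0,thr*.5)
    V,U=np.mgrid[v0:v1,u0:u1]; c=(U*w).sum()/w.sum(),(V*w).sum()/w.sum()
    return c,ray(d,*c,.09)
for a in[(t,336,213,353,226),(s,304,177,315,187)]:
    g=a[0]["pixels"].astype(float).mean(2)[a[2]:a[4],a[1]:a[3]]; print(g.astype(int)); print(slot(*a,thr=np.median(g)*.85))
for n,d,c in [("t",t,[(221.3,213.4)]),("s",s,[(262.5,248)])]:
    for q in c: print(n,"tool top",ray(d,*q,.11).round(4))
hc=np.array([ray(t,u,v,.06)[:2] for u,v in [(211,205),(213.3,228),(236.8,225.5),(234,202)]]);print("hold t",hc.round(4).tolist(),hc.mean(0))
hc=np.array([ray(s,u,v,.06)[:2] for u,v in [(251.5,258),(245.3,276.5),(275.3,279),(280.5,260)]]);print("hold s",hc.round(4).tolist(),hc.mean(0))
E
python3 m.py
```

```text
[[0.517, -0.1273], [0.472, -0.1437], [0.5632, -0.2432], [0.5179, -0.2605]]
[[0.5632, -0.2384], [0.5169, -0.1218], [0.5173, -0.256], [0.4714, -0.1383]]
[[120 120 119 120 126 129 122  90  87  91 115 133 138 135 141 141 140]
 [120 119 119 120 122 132 122 125 125 136 141 146 144 143 141 140 140]
 [120 120 117 105 122 125 140 142 143 142 114 120  85 145 142 141 141]
 [105 114 123 137 141 142 143 107 117 128 113  63  41 113 145 140 140]
 [124 137 140 142 106 107  70  50  65  78  64  25  27  76 147 142 141]
 [140 143 139  82  46  56  68  55  23  48  27  28  24  49 130 143 141]
 [141 142 139  80  34  32  57  53  22  29  33  24  12  36 106 144 141]
 [140 142 140 103  22  28  49  50  21  16  45  23  44  84  96 144 141]
 [140 141 142 132  36  48  33  34  17  31  47  92 133 136 133 142 142]
 [140 141 143 139  65  37  62  84 105 115 132 136 144 142 142 141 140]
 [141 141 141 142 127  80  99 137 139 140 143 142 142 141 141 141 141]
 [141 141 141 142 142 133 136 144 142 142 142 141 141 140 141 141 140]
 [140 141 141 141 141 142 141 141 141 141 141 141 141 141 141 141 140]]
((np.float64(344.14131766
[... 249 characters left out ...]
118 105  99  96 124 180 214]
 [104 168 184 134  79  63  65  64  95 170 210]
 [104 170 198 155  86  62  61  60  86 154 201]
 [ 94 151 188 162  98  63  56  60  77 134 189]
 [ 87 133 183 174 126 106 101  99 107 150 193]
 [103 132 182 192 183 188 188 181 183 199 211]
 [144 139 182 207 213 214 213 212 214 216 216]]
((np.float64(308.78164591602166), np.float64(182.14665793666558)), array([ 0.53785616, -0.18283462,  0.09      ]))
t tool top [0.5419 0.1395 0.11  ]
s tool top [0.5427 0.141  0.11  ]
hold t [[0.5692, 0.1769], [0.5057, 0.1685], [0.5137, 0.104], [0.5786, 0.1136]] [0.54177592 0.14076777]
hold s [[0.5783, 0.1195], [0.5678, 0.1815], [0.5058, 0.1706], [0.516, 0.1077]] [0.54195171 0.14481258]
```

The housing's yaw is about 21.6° and the slot is near (0.536, -0.184). The holder and tool are near (0.542, 0.141) with a yaw of about 9°. I'll grasp the tool and lift it to see which way the blade is turned.

```bash
cat >> h.py <<'E'
def Q(deg):
    a=np.radians(deg)/2; return np.array([0,np.cos(a),np.sin(a),0])
E
python3 - <<'E'
from h import *
robot.set_gripper(.06,40)
robot.move_pose([.542,.141,.17],Q(9)); f0=get_wrist_force()
print(robot.move_linear([.542,.141,.067],rate=.08,contact_N=8)); print(get_wrist_force()-f0)
robot.set_gripper(0.0,50); print(get_finger_gap(),get_wrist_force()-f0,get_position())
robot.move_linear([.542,.141,.137],rate=.08)
print(get_finger_gap(),get_wrist_force()-f0,get_position(),get_t())
crop("side",225,190,305,270,"s1.png");crop("top",190,180,270,240,"t1.png")
E
```

```text
False
[-0.90965791  0.42500337 -0.3262346 ]
0.023376638446514823 [0.57266023 0.15464243 0.26403436] [0.54199741 0.14095876 0.06700431]
0.023654102756622657 [-0.06867524 -0.28533771 -1.11546423] [0.54164031 0.14081409 0.13643283] 7.05
```

View pics/s1.png

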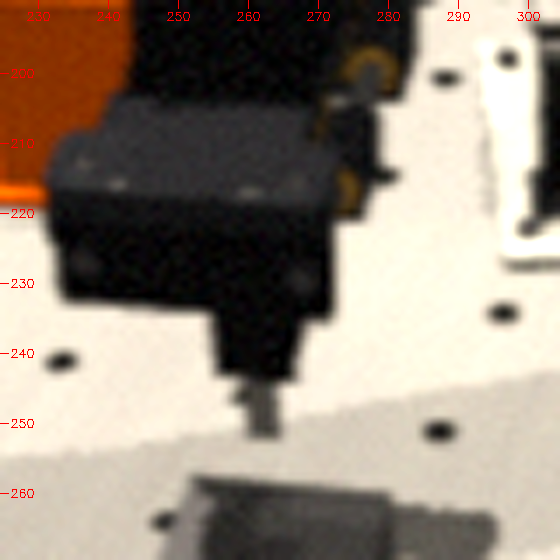

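View pics/t1.png

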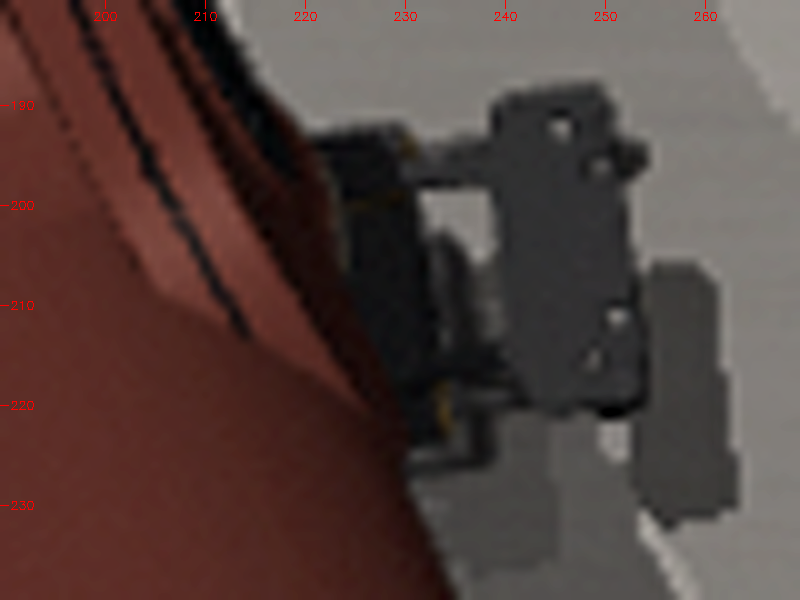

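The blade shows about 5 px (10 mm) wide from the side, so its width runs along the holder's x at yaw 9°, which matches the grasp. Its tip is at about (262,252). Next I'll carry it over the slot and compare it with the slot in the images.

```bash
python3 - <<'E'
from h import *
s=vision.read_camera("side"); p=get_position()
print("pred tip px",proj(s,p+[0,0,-.035]), "handle bottom",proj(s,p+[0,0,-.007]))
robot.move_linear([.542,.141,.20],rate=.15)
robot.move_pose([.536,-.184,.19],Q(21.6))
robot.move_linear([.536,-.184,.145],rate=.1)
p=get_position(); print(p,get_t())
d=crop("side",270,140,350,210,"s2.png"); print(proj(d,p+[0,0,-.035]),proj(d,[.536,-.184,.09]))
print(get_wrist_force())
E
```

```text
pred tip px [263.13284455 251.38386448] handle bottom [262.57521646 240.41827775]
[ 0.53623769 -0.18362277  0.14518576] 9.6
[309.52697666 175.16184147] [309.60716486 182.03234012]
[ 0.28755264 -0.04901691 -1.47012628]
```

View pics/s2.png

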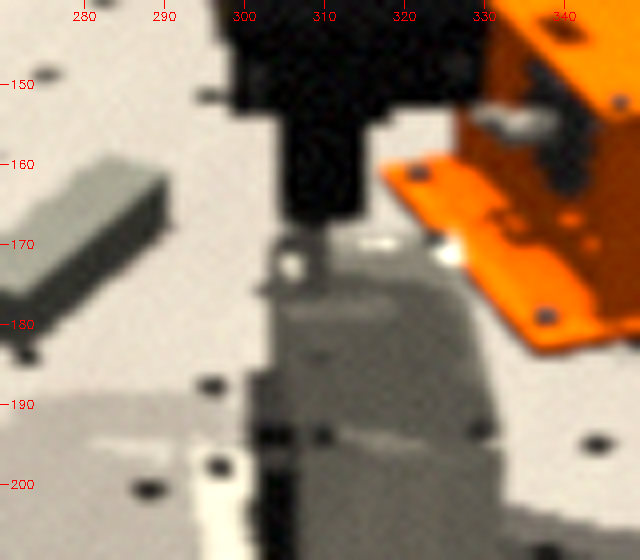

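```bash
python3 - <<'E'
from h import *
d=vision.read_camera("side"); im=d["pixels"][155:195,295:330,::-1]
im=cv2.resize(im,None,fx=14,fy=14,interpolation=cv2.INTER_CUBIC); im=np.clip(255*(im/255.)**.6,0,255).astype(np.uint8)
p=get_position()
R=np.array([[.930,-.368,0],[.368,.930,0],[0,0,1]])
def dr(P,c):
    u=proj(d,P); cv2.circle(im,(int((u[0]-295+.5)*14),int((u[1]-155+.5)*14)),2,c,-1)
for sx in(-5,5):
  for sy in (-2,2): dr(p+[0,0,-.035]+R@[sx/1e3,sy/1e3,0],(0,0,255)); dr(p+[0,0,-.007]+R@[sx/1e3,sy/1e3,0],(0,255,0))
for sx in(-8,8):
  for sy in (-14,14): dr(np.array([.536,-.184,.09])+R@[sx/1e3,sy/1e3,0],(255,0,0))
cv2.imwrite("pics/s3.png",im)
crop("top",325,190,385,240,"t3.png")
E
```

```text
(no output)
```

View pics/s3.png

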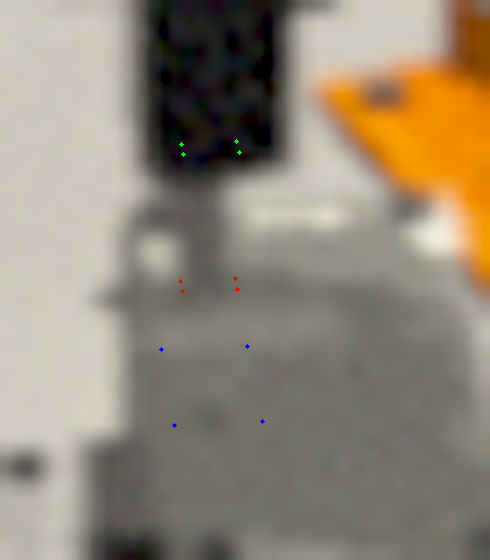

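View pics/t3.png

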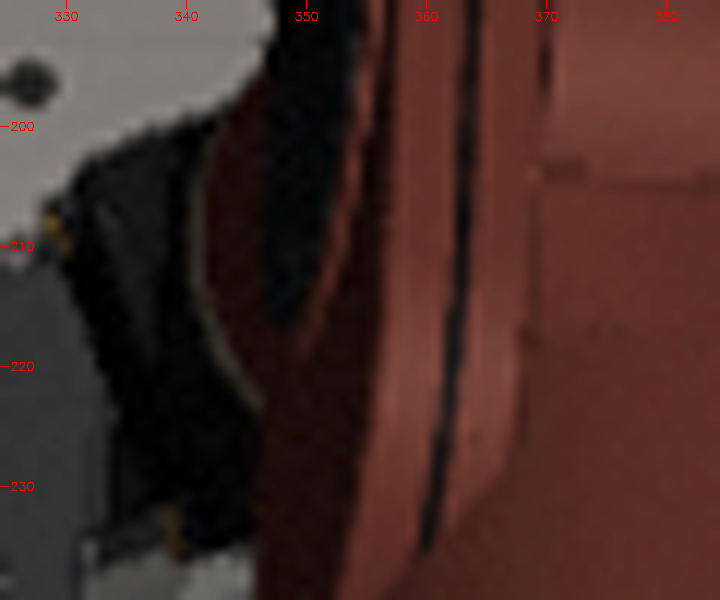

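```bash
python3 - <<'E'
from h import *
d=vision.read_camera("top"); d["pixels"]=np.load("t.npy")
im=d["pixels"][208:230,334:356,::-1]
im=cv2.resize(im,None,fx=26,fy=26,interpolation=cv2.INTER_CUBIC); im=np.clip(255*(im/255.)**.7,0,255).astype(np.uint8)
R=np.array([[.930,-.368,0],[.368,.930,0],[0,0,1]])
S=np.array([.5353,-.1870,.09])
def dr(x,y,z,c,r=3):
    u=proj(d,S+R@[x/1e3,y/1e3,z/1e3]); cv2.circle(im,(int((u[0]-334+.5)*26),int((u[1]-208+.5)*26)),r,c,-1)
for y in range(-14,15,2):
  for x in(-8,8): dr(x,y,0,(255,0,0))
  if y%4==0: dr(0,y,-11,(0,0,255) if y>=0 else (0,255,0))
cv2.imwrite("pics/t4.png",im)
E
```

```text
(no output)
```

View pics/t4.png

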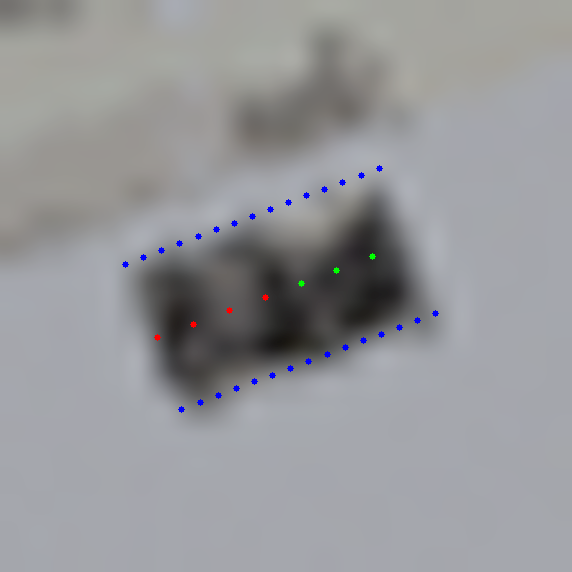

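From the top image, the teeth under the slot seem to sit at about y = ±6 mm, with a gap near y ≈ -0.5. I'll lower the blade there with contact detection.

```bash
cat >> h.py <<'E'
R=np.array([[.930,-.3676,0],[.3676,.930,0],[0,0,1]])
S=np.array([.5365,-.1838,.09]); OFF=.035
def W(x,y,z): # slot-frame tip (mm) -> TCP
    return S+R@(np.array([x,y,z])/1e3)+[0,0,OFF]
def L(): return (R.T@(get_position()-[0,0,OFF]-S)*1e3).round(2)
def F(f0): return (R.T@(get_wrist_force()-f0)).round(2)
E
python3 - <<'E'
from h import *
robot.move_linear(W(0,-.5,12),rate=.05); robot.hold(.3)
fs=[]
for i in range(6): robot.hold(.05); fs.append(get_wrist_force())
f0=np.mean(fs,0); print(f0,np.std(fs,0)); np.save("f0.npy",f0)
print(L())
c=robot.move_linear(W(0,-.5,-15.5),rate=.02,contact_N=4)
print(c,L(),F(f0),get_t())
E
```

```text
[ 0.01123747 -0.00691981 -1.3105442 ] [0.71022903 0.56294782 0.42997027]
[ 0.   -0.53 12.04]
True [ -1.07  -0.2  -15.78] [-0.96  0.85 -1.29] 11.9667
```

```bash
cat >> h.py <<'E'
def FA(n=8):
    f0=np.load("f0.npy"); fs=[]
    for i in range(n): fs.append(F(f0)); robot.hold(.02)
    return np.mean(fs,0).round(2)
E
python3 - <<'E'
from h import *
print(FA(),L()); robot.hold(.2); print(FA(),L(),get_t())
E
```

```text
[-0.41 -0.03 -0.35] [ -1.6   -0.06 -16.18]
[ 0.07 -0.44 -0.61] [ -1.81  -0.18 -16.12] 12.4333
```

```bash
python3 - <<'E'
from h import *
c=robot.move_linear(W(0,-.5,-15.5),rate=.02,contact_N=5); robot.hold(.2); print(c,FA(),L(),get_t())
E
```

```text
False [-2.76 -0.1  -1.34] [ -0.36  -0.5  -15.67] 13.0167
```

```bash
python3 - <<'E'
from h import *
c=robot.move_linear(W(-2.5,-.5,-15.5),rate=.02,contact_N=5); robot.hold(.2); print(c,FA(),L(),get_t())
c=robot.move_linear(W(-6.5,-.5,-15.5),rate=.01,contact_N=3); print(c,FA(),L(),get_t())
E
```

```text
False [-0.1  -0.28 -0.4 ] [ -2.38  -0.49 -15.45] 13.625
False [ 0.21 -0.06 -0.3 ] [ -6.52  -0.52 -15.5 ] 14.3083
```

```bash
sed -i 's/^S=np.array.*/S=np.array([.5365,-.1838,.09])+R@[-.0034,0,0]; OFF=.035/' h.py
python3 - <<'E'
from h import *
robot.move_linear(W(0,-.5,-15.5),rate=.02); print(FA(),L())
for y in (1,2.5,4,5.5,7,8.5):
    c=robot.move_linear(W(0,y,-15.5),rate=.012,contact_N=5.5); print(c,FA(5),L(),get_t())
    if c: break
E
```

```text
[ 0.07 -0.11 -0.54] [-1.000e-02 -4.800e-01 -1.553e+01]
False [ 0.25 -0.01 -0.38] [-1.000e-02  1.000e+00 -1.546e+01] 15.1083
False [-0.14 -1.59 -0.4 ] [ -0.09   2.28 -15.47] 15.4667
False [-0.24 -2.23 -0.98] [ -0.03   3.95 -15.48] 15.825
False [-0.41 -1.26  0.15] [  0.05   5.65 -15.49] 16.1833
False [-0.11 -1.65 -0.2 ] [ 1.000e-02  7.100e+00 -1.553e+01] 16.5417
False [-0.13 -1.6   0.24] [  0.06   8.69 -15.45] 16.9
```

```bash
cat >> h.py <<'E'
def enter(y):
    robot.move_linear(W(0,L()[1]-.8,-15.5),rate=.03)
    robot.move_linear(W(0,L()[1],-6),rate=.05)
    robot.move_linear(W(0,y,-6),rate=.05)
    c=robot.move_linear(W(0,y,-15.5),rate=.03,contact_N=5)
    print("enter",c,FA(4),L(),get_t()); return c
def push(y1,step=1.5):
    y=L()[1]
    while y<y1-.01:
        y=min(y+step,y1)
        c=robot.move_linear(W(0,y,-15.5),rate=.012,contact_N=5); f=FA(4); print("push",c,f,L(),get_t())
        if c or f[1]<-4: return True
    return False
E
python3 - <<'E'
from h import *
if not enter(-6.8): print(push(8.5))
E
```

```text
enter False [ 0.04  0.56 -0.39] [  0.05  -6.73 -15.51] 18.475
push False [ 0.07 -0.52 -0.06] [  0.05  -5.19 -15.41] 18.825
push False [ 0.09 -1.99 -0.6 ] [ 1.000e-02 -3.990e+00 -1.543e+01] 19.1667
push False [ 0.45 -1.82 -0.69] [-1.000e-02 -2.170e+00 -1.551e+01] 19.5083
push False [-0.06 -1.74 -0.86] [ -0.06  -0.61 -15.54] 19.85
push False [-0.53 -1.67 -0.75] [ -0.06   0.89 -15.54] 20.1917
push False [ 0.03 -1.86 -0.61] [-1.000e-02  2.400e+00 -1.549e+01] 20.5333
push False [-0.29 -1.91 -0.46] [ 1.00e-02  3.88e+00 -1.55e+01] 20.875
push False [ 0.01 -1.54 -0.76] [  0.05   5.39 -15.49] 21.2167
push False [ 0.08 -1.72 -0.48] [  0.03   6.88 -15.5 ] 21.5583
push False [-0.32 -1.06  0.13] [  0.07   8.46 -15.46] 21.9
push False [-0.4  -1.4   0.67] [  0.03   8.47 -15.47] 22.2167
False
```

```bash
sed -i 's/while y<y1-.01/while y<y1-.2/' h.py; python3 - <<'E'
from h import *
if not enter(-6.8): print(push(8.5))
crop("side",285,140,345,235,"s5.png")
E
```

```text
enter False [ 0.08 -0.06 -0.34] [  0.03  -6.75 -15.49] 23.7833
push False [ 0.03 -0.08 -0.18] [  0.05  -5.27 -15.37] 24.1333
push False [ 0.19 -2.32 -0.2 ] [  0.04  -4.   -15.4 ] 24.475
push False [ 0.48 -2.01 -0.77] [  0.03  -2.17 -15.5 ] 24.8167
push False [ 0.54 -1.89 -0.84] [ -0.07  -0.64 -15.52] 25.1583
push False [-0.16 -1.63 -0.82] [ -0.07   0.89 -15.55] 25.5
push False [-0.22 -2.25 -0.47] [ -0.02   2.35 -15.49] 25.8417
push False [-0.06 -1.75 -0.46] [ -0.02   3.86 -15.52] 26.1833
push False [-0.34 -1.72 -0.36] [  0.03   5.39 -15.49] 26.525
push False [ 0.27 -1.54 -0.41] [  0.07   6.88 -15.49] 26.8667
push False [-0.14 -1.61  0.44] [  0.06   8.46 -15.47] 27.2083
push False [-0.15 -1.51  0.56] [  0.05   8.52 -15.45] 27.525
False
```

View pics/s5.png

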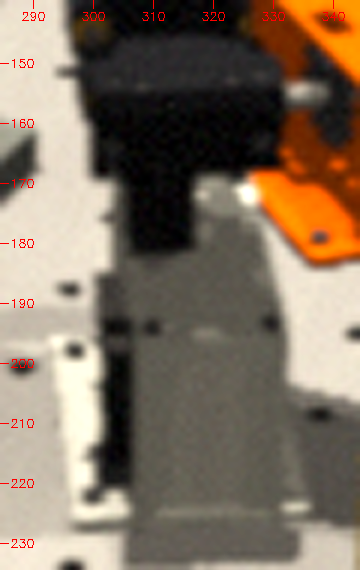

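The side view shows the handle close above the cover, with no tilt to see. Rotation so far is about 72° and the stop hasn't been met.

```bash
python3 - <<'E'
from h import *
if not enter(-6.8): print(push(8.5))
E
```

```text
enter False [ 0.01 -0.33 -0.18] [  0.05  -6.74 -15.48] 29.1417
push False [-0.36  0.55 -0.71] [  0.08  -5.25 -15.37] 29.4917
push False [ 0.06 -2.25 -0.33] [  0.03  -3.96 -15.4 ] 29.8333
push False [ 0.39 -1.88 -0.9 ] [  0.04  -2.16 -15.5 ] 30.175
push False [ 0.11 -1.6  -1.46] [ -0.04  -0.59 -15.57] 30.5167
push False [-0.08 -1.6  -1.22] [ -0.07   0.85 -15.51] 30.8583
push False [-0.11 -2.04 -0.56] [ -0.04   2.36 -15.5 ] 31.2
push False [-0.35 -5.12 -1.11] [-1.000e-02  3.270e+00 -1.536e+01] 31.5417
True
```

The stop was met at y ≈ 3.3 mm with 5.1 N. I'll step up to a firm 7 N or so.

```bash
python3 - <<'E'
from h import *
robot.hold(.2); f=FA(10); print(f,L())
y=3.86
for i in range(5):
    if f[1]<-6.8: break
    y+=.25
    robot.move_linear(W(0,y,-15.5),rate=.01); robot.hold(.1); f=FA(12); print(y,f,L(),get_t())
robot.hold(.4); print(FA(10),L(),get_t())
E
```

```text
[-0.16 -4.93 -0.98] [ -0.03   3.26 -15.38]
4.109999999999999 [ 0.2  -5.89 -1.53] [ -0.06   3.35 -15.37] 32.4583
4.359999999999999 [ 0.2  -6.46 -1.53] [ -0.06   3.4  -15.32] 33.0083
4.609999999999999 [ 0.15 -7.13 -1.7 ] [ -0.06   3.49 -15.28] 33.5583
[ 0.22 -7.06 -1.57] [ -0.06   3.5  -15.29] 34.125
```

It held steady at 7.1 N for about a second, within the 6–9 N range. I'll back off, lift out, and check the nose and the tool's attitude.

```bash
python3 - <<'E'
from h import *
robot.move_linear(W(0,1.6,-15.5),rate=.03); print(FA(6),L())
robot.move_linear(W(0,1.6,30),rate=.08)
p=get_position(); robot.move_linear([p[0],p[1],.20],rate=.15)
robot.move_pose([.5418,.141,.19],Q(9)); robot.move_linear([.5418,.141,.125],rate=.1); print(get_position(),get_finger_gap(),get_t())
d=crop("side",225,190,305,270,"s6.png"); crop("top",305,190,385,255,"t6.png"); print(proj(d,get_position()-[0,0,.035]))
E
```

```text
[-0.24 -0.54 -0.46] [  0.1    2.38 -15.71]
[0.54214017 0.14119429 0.1254746 ] 0.023725536348566945 37.675
[262.9887993  255.49363469]
```

View pics/s6.png

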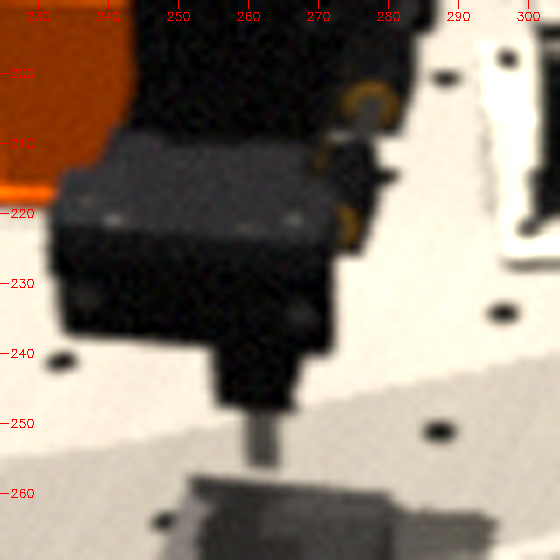

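View pics/t6.png

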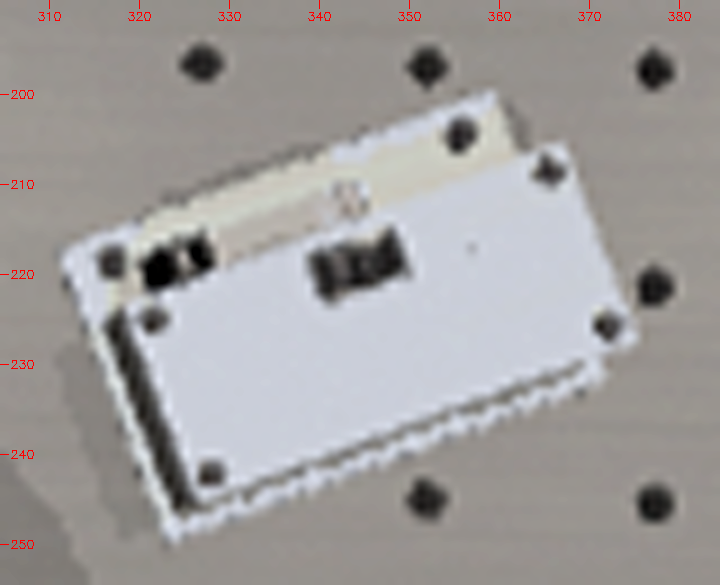

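The top view shows the nose at about (343,211), right against the end of the heel arm at (341,212). The side view shows the tool upright above the holder, tip at about (262,256) as predicted. I'll insert it now.

```bash
python3 - <<'E'
from h import *
p0=[.5419,.1409]
robot.move_linear([*p0,.100],rate=.05); robot.hold(.2)
np.save("f0.npy",np.mean([get_wrist_force() for i in range(3)],0))
c=robot.move_linear([*p0,.0662],rate=.025,contact_N=6); robot.hold(.1); print(c,get_position(),FA(6),get_t())
E
```

```text
True [0.54182338 0.14087712 0.06700946] [-0.48  0.35  7.37] 40.0667
```

The tool seated at z = 0.0670 with an upward force, the same height as when I grasped it. I'll release and back out.

```bash
python3 - <<'E'
from h import *
robot.set_gripper(.06); robot.hold(.2)
p=get_position(); print(p,get_finger_gap(),FA(6))
robot.move_linear([p[0],p[1],.20],rate=.12)
robot.move_pose([.35,.42,.25],Q(9)); robot.hold(.3)
print(get_position(),get_t())
crop("side",235,235,295,305,"s7.png"); crop("top",200,190,250,235,"t7.png")
a=vision.read_camera("top")["pixels"]; cv2.imwrite("pics/t8.png",cv2.resize(a[:,:,::-1],None,fx=1.4,fy=1.4))
d=vision.read_camera("top"); im=np.clip(255*(d["pixels"][205:228,325:358,::-1]/255.)**.8,0,255).astype(np.uint8)
cv2.imwrite("pics/t9.png",cv2.resize(im,None,fx=22,fy=22,interpolation=cv2.INTER_CUBIC))
E
python3 - <<'E'
import cv2,numpy as np
a=[cv2.imread('pics/'+n) for n in('s7.png','t7.png')]
h=max(x.shape[0] for x in a); cv2.imwrite('pics/c7.png',cv2.resize(np.hstack([cv2.copyMakeBorder(x,0,h-x.shape[0],0,0,0) for x in a]),None,fx=.7,fy=.7))
E
```

```text
[0.54099924 0.14055852 0.06604244] 0.05980377927506358 [0.34 0.08 2.28]
[0.35061353 0.41950316 0.24986649] 44.1167
```

View pics/c7.png

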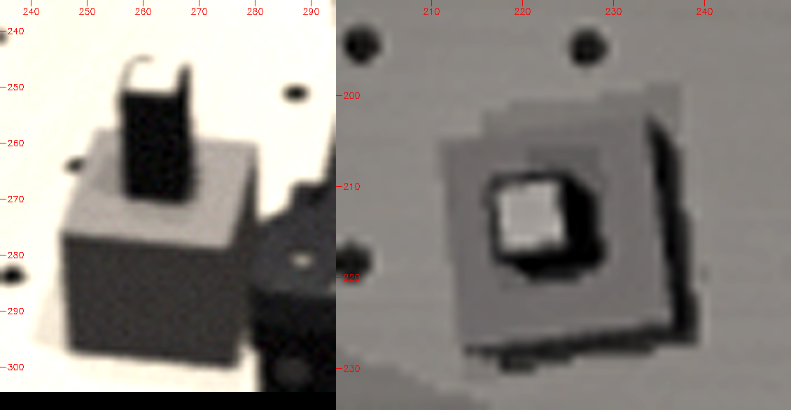

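View pics/t8.png

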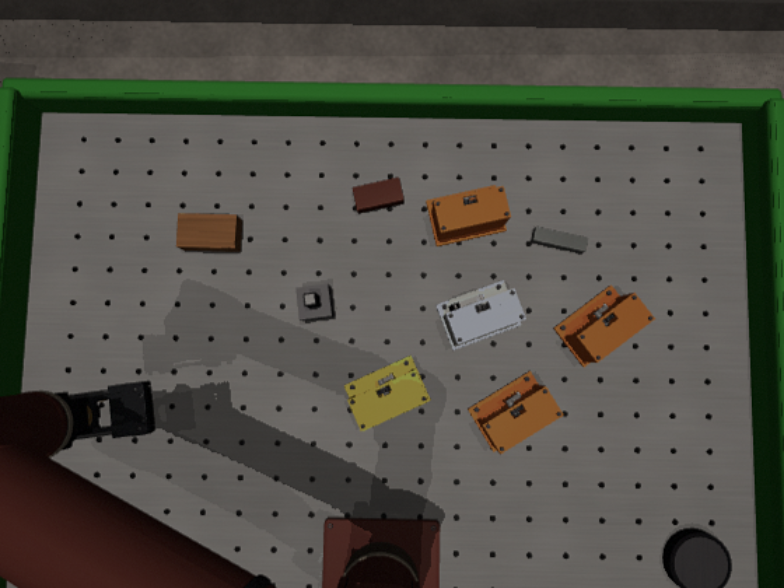

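View pics/t9.png

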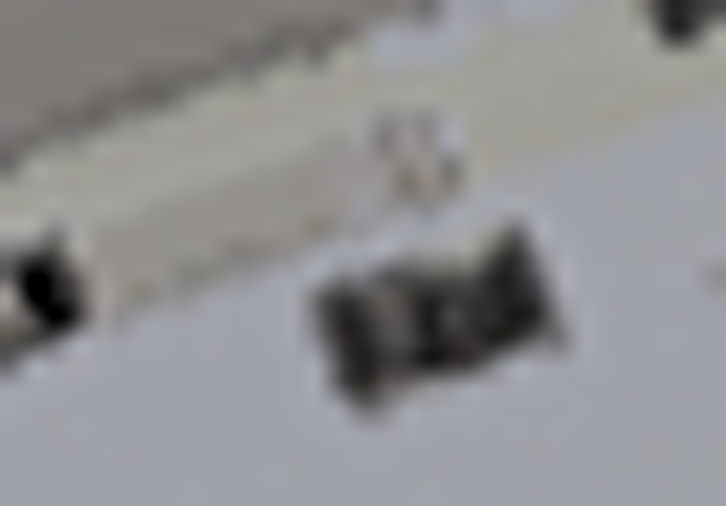

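The tool stands upright and fully down in the holder, at the same pixels as at the start, (221,213) top view. The stones and wood block are unmoved, and the nose sits against the end of the heel. I'm handing it in.

```bash
python3 - <<'E'
from station import *
print(get_t(),get_qvel()); ticket.sign_off()
E
```

```text
44.3167 [-3.11732183e-03  1.41299173e-04  6.40045785e-05  4.68602317e-04
  2.28479656e-03 -6.56601448e-04  2.37536716e-04]
the job is handed in; nothing more can be done
```

I adjusted the brake and put the tool back in its holder. The job was handed in at 44.3 s of the 72 s allowed, and no verdict was reported.

- **Turning the wheel:** I pushed the star wheel round with four strokes of the blade, about 85–90° in total by my estimate. It turned at about 2 N until the cam nose met the heel.
- **Pressing on the heel:** I held a steady 7.1 N at the tooth for about a second, within the 6–9 N range. I had no direct reading of the nose force. I estimate it at 4 N or more, above the 3 N needed.
- **Last checks:** The tool seated at the same height as when I picked it up, and stands upright at the same place in the images. The top view shows the nose against the heel's end, though the image can't resolve the 1.5 mm limit. The stones and the wood block have not moved.
- **What disagreed:** My first slot position was about 3.4 mm off in the housing's x, because the two cameras differed by about 4 mm. The blade brushed the slot wall lightly (4 N contact stop; about 3 N side load) on the way in, and I re-centred it by feel before turning the wheel.

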